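Hang a repaired camera on the burn-in board by its keyhole bracket

ROBOT

A 6-joint arm with a two-finger parallel gripper is mounted at the origin on a cart in front of the work surface, level with it; the furniture and walls round the work are solid. World frame = base frame: x ahead of the robot, y to its left, z up, the work surface at z = 0. Lengths are in m, angles in rad, forces in N, time in s.
With the tool pointing down it reaches from about 0.375 to 0.9 m from the base axis. Payload 3.1 kg.
Tool frame: the origin (TCP) lies between the finger pads; the fingertips stand 8 mm ahead of it and the grasp point (between the pads) lies 11 mm behind it; z points along the fingers, y is the line along which they close (so a half turn about z gives the same grasp; the last joint's range is limited). The gripper opens to 85 mm and grips with 20 to 120 N. Pads are 22 mm wide; open, the fingers measure 114 mm over their backs; the gripper's body (76 mm by 85 mm) begins 54 mm behind the grasp point. The pads swing forward as they close: fully open they stand 13 mm farther back than shut.
Start: joints at [-1.317, 0.527, 1.433, -0, 1.181, -0.178], TCP at [0.262, -0.567, 0.239] pointing down, gripper open.
Joint ranges: [-3.08, 3.08], [-0.75, 2.2], [0.22, 2.44], [-1.43, 4.57], [0, 2.65], [-2.85, 2.85]. Speed limits (rad/s): [2.79, 2.79, 3.14, 3.14, 3.14, 3.14].

INTERFACE

Orientations are given as a unit quaternion [x, y, z, w].
In Python, from station import readout, cams, sign_off gives the robot as it stands.
- The arm moves only by the tool send_rows, never from a script. Its argument "commands" is text: rows parted by semicolons, each of 5 numbers parted by spaces: the finger opening in mm, from 0 to 85.4, then the shift along the tool's x, y, z each as a share of 0.02 m, from -1 to 1, then the turn about the tool's z as a share of 4 degrees, from -1 to 1. In form: grip dx dy dz spin; .... A call has 1 to 20 rows; each row shifts and turns the commanded pose from where the row before left it, along the tool's axes as they then stand; what a row does not reach is not made up. A row lasts 1/12 s, in which the tool goes at most 41.7 mm and 7.16 degrees, less where a joint would pass 70% of its speed; a pose out of reach is approached as far as the arm can. A call with a number of a shift or a turn outside -1 to 1 is refused whole. A call with a gripper value outside its range is refused whole. The fingers move at their own pace and stop on an object; "grip_force" is the grip in N (left out, the last holds). Time passes only in rows, so rows that do not move let the fingers close. It gives the time, the measured TCP pose, the force, the opening and the grip force at its end, in the units of the state.
- readout.sense(): the state, without advancing time (a new reading comes with each control period).
- cams.snapshot(name): name is "scene" or "top"; returns a dict with "pixels" (480x640x3 uint8, red, green, blue), "intrinsics" (3x3 intrinsics, pixels), "dist" ([k1, k2, p1, p2, k3] as OpenCV has them; the pictures are not rectified), "eye" and "rotation" of the camera in the world. Camera axes: x right, y down, z forward; pixel columns grow to the right and rows downward; lengths in m; the calibration is good to about 2 mm. A picture is of the moment at which its call begins. There is no depth.
- sign_off(): hands the job in; it is judged then, once.
The state is a dict: "t": time; "q": joint angles; "qd": joint speeds; "tau": joint torques, N m; "tcp_pos": TCP position; "tool_rot": TCP orientation; "force": force on the tool from outside, world axes, zero at the start; "ft_torque": the same for the moment, N m; "finger_gap": opening from 0.0 (shut) to 1.0 (fully open); "gripper_force": force on a finger pad.
Only numpy, scipy, OpenCV 4.12 (cv2) and the standard library are available. Lean on these libraries where they do the work, as an engineer would, in place of code of your own. Each camera call takes 0.05 s, during which the arm holds its last target. There are 200 camera calls.

TASK

Pick up the repaired bullet camera that stands on its angle bracket and hang it on the wooden burn-in board: bring the round end of the keyhole in the bracket's back plate over the screw head, feeling gently for it because the plate hides it, until the plate lies flat on the board, then slide the camera down until the screw is home at the top of the narrow slot. Let go so that it hangs there level and still. Never press the bracket on the board or screw with more than about 20 N, and leave the dome camera, the amber screwdriver and the solder reel where they are.

Things in the scene. Friction and masses are not known exactly. Their poses are not given: they have to be found in the camera images.
- bracket: bullet camera fixed on its bare aluminium angle bracket, one piece, 0.3 to 0.5 kg, 142 x 61 x 106 mm, standing on the bench. Origin: on its underside, mid-width, 76 mm before the rear face of the back plate; x to the back plate (away from the lens), z up. Foot plate 3 mm thick, 50 mm wide, x -41 to 73 mm. Back plate upright, 60 wide, 106 high, 4 thick (x 72 to 76 mm), keyhole on its centre line
- grip (a point): where to take the camera across its sides: on the axis of its white barrel, 8 mm before and 39 mm above the bracket's origin. The barrel is 61 mm in diameter, lies along the bracket's x (x -48 to 18 mm from the origin) and carries a thin sun hood whose top is 34 mm above this point; the centre of mass is about 20 mm nearer the back plate and 4 mm lower
- hole (a point): centre of the round end of the keyhole, on the rear face of the bracket's back plate, 76 mm behind and 66 mm above the bracket's origin. The round end is 15.5 mm in diameter; above it the keyhole tapers to a narrow slot 8 mm wide that goes straight up
- seat (a point): point on the rear face of the bracket's back plate, 20 mm above hole, where the screw's axis lies when the screw is home at the top of the narrow slot
- board: fixed burn-in board: two wooden planks 320 mm wide, one above the other, on a foot; 211 mm high. Between them runs a level slot 7 mm high. Origin: at bench height below the middle of the front face; x into the board, y left along it, z up; front face at x = 0. The foot is 18 mm high and stands 25 mm out before the face. A green terminal strip 11 mm thick is 99 to 151 mm left of the middle
- slot (a point): middle of the slot on the board's front face, 150 mm above the bench. A steel pan-head screw stands square out of the slot, clamped fast, at exactly this height but set by hand anywhere within 12 mm left or right of this point. Head 12 mm in diameter, 4 mm thick, its outside 10 mm before the face; shank 6 mm in diameter, 6 mm of it free between head and face
- dome_camera: bystander: white dome camera, 77 x 90 x 97 mm, origin under its middle
- screwdriver: bystander: screwdriver with an amber handle, 19 x 150 x 18 mm, lying; origin under its middle
- reel: bystander: reel of solder wire, 57 x 55 x 46 mm, origin under its middle

How it is judged:
On the way, in this order (a step that is already met when the one before it is completed fails the run):
1. the camera is lifted clear of the bench (height (world z) of bracket above 0.03 m), for 0.1 s.
2. the plate lies against the board with the screw head through the round end of the keyhole (x of hole in the frame of board between -0.0035 and 0.003 m and z of hole in the frame of board between 0.142 and 0.158 m and y of hole in the frame of board between -0.018 and 0.018 m), for 0.05 s.
At the end, for the whole second after the job is handed in: the screw is home at the top of the narrow slot (seat within 3 mm of the slot's height, within 16 mm left or right of its middle, the plate at most 4 mm off the face); the camera is upright within 0.1 rad, square to the board within 0.12 rad, let go and at rest (x of seat in the frame of board between -0.004 and 0.002 m and z of seat in the frame of board between 0.147 and 0.153 m and y of seat in the frame of board between -0.016 and 0.016 m and angle between bracket's own z axis and vertical below 0.1 rad and angle between the y axis of bracket and the y axis of board, either way round below 0.12 rad and linear speed of bracket below 0.01 m/s and angular speed of bracket below 0.1 rad/s); the robot touches nothing.
It fails at once if the bracket is pressed on the board or the screw with more than 30 N (contact force between bracket and board above 30 N).
It fails at once if the dome camera, the screwdriver or the reel is pushed more than 15 mm away (distance of any of dome_camera, screwdriver, reel from where it was at the start of the episode above 0.015 m).
It also fails if it takes over 67 s, if anything falls off the work surface, if the arm or the gripper's body presses on something with over 40 N, if the wrist force passes 120 N, or if a joint passes its speed limit or range.

## Working session

There is one attempt and no reset: what is moved stays moved. The work goes in short steps, Python scripts to look and compute and a tool call to move; the robot and the scene stay as the last step left them, time stands still between calls to the robot, and variables do not carry over. Pictures are saved under pics/ and viewed, at most 10 in all, crops included, and the job is handed in when it is done.

Besides the shell and the picture viewer there is one more tool, called by a JSON object that holds its "method" and its "body", one argument or row to a line. send_rows: Moves the arm, as the interface text tells. Its arguments: {"type":"object","properties":{"commands":{"type":"string"},"grip_force":{"type":"number"}},"required":["commands"]}

```bash
mkdir -p pics; cat > h.py <<'E'
import numpy as np, cv2
from station import readout, cams, sign_off
def snap(n,f=None):
    s=cams.snapshot(n)
    if f: cv2.imwrite(f,s["pixels"][:,:,::-1])
    return s
def ray(s,u,v):
    K=np.array(s["intrinsics"],float);d=np.array(s["dist"],float)
    p=cv2.undistortPoints(np.array([[[u,v]]],float),K,d)[0,0]
    return np.array(s["eye"]),np.array(s["rotation"])@np.array([p[0],p[1],1])
def onz(s,u,v,z):
    e,r=ray(s,u,v); return e+r*(z-e[2])/r[2]
def proj(s,P):
    R=np.array(s["rotation"]);pc=(np.atleast_2d(P)-np.array(s["eye"]))@R
    return cv2.projectPoints(pc,np.zeros(3),np.zeros(3),np.array(s["intrinsics"],float),np.array(s["dist"],float))[0][:,0]
E
python3 - <<'E'
from h import *
for n in("scene","top"):
    s=snap(n,f"pics/{n}0.png");np.save(f"{n}0.npy",s,allow_pickle=True);print(n,s["eye"],np.round(s["rotation"],3).tolist())
q=readout.sense();print(q)
E
```

```text
scene [-0.00747624  0.79349511  1.23160536] [-0.317, 0.885, -0.325, 0.106]
top [0.44804268 0.02862582 1.29948534] [0.713, -0.7, 0.029, -0.041]
{'t': 0.1, 'q': array([-1.31648819e+00,  5.28391809e-01,  1.43376335e+00,  1.75419766e-05,
        1.18143666e+00, -1.78495893e-01]), 'qd': array([-0.00137207, -0.00367076, -0.002662  , -0.00104628, -0.00062529,
        0.00060252]), 'tau': array([ 1.89557750e-04, -4.43303668e+01, -1.78586447e+01, -2.73919532e-04,
        3.89908368e-03, -1.72684616e-05]), 'tcp_pos': array([ 0.26200812, -0.56673413,  0.23842349]), 'tool_rot': array([ 9.76676547e-01,  2.14713585e-01, -2.97758466e-05, -9.99170948e-04]), 'force': array([0.36833854, 0.65951957, 0.17563636]), 'ft_torque': array([ 0.00549429, -0.034244  ,  0.02352448]), 'gripper_force': 0.0, 'finger_gap': 0.9996061278764476}
```

View pics/scene0.png

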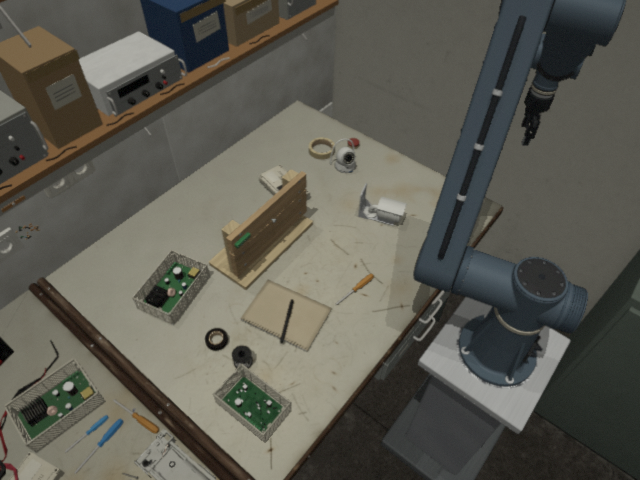

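View pics/top0.png

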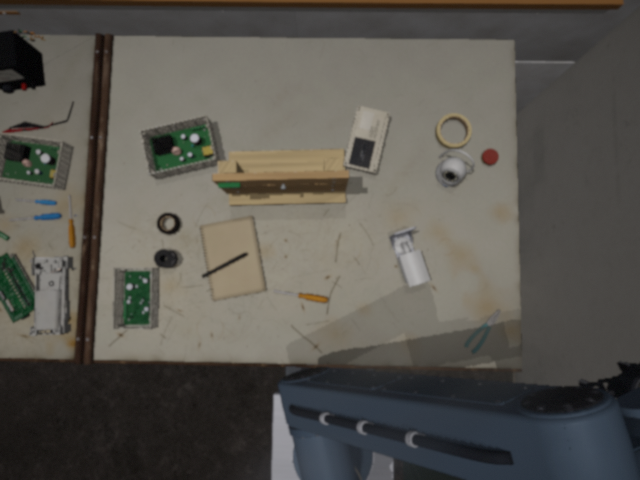

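The scene picture shows the camera on its bracket at about (383,207), the board at (265,225), the dome at (345,160) and the screwdriver at (357,288). In the top view they are at (410,258), (283,185), (455,170) and (315,297), and the reel is at (167,258). Next I'll enlarge the bracket and the board.

```bash
python3 - <<'E'
from h import *
t=cv2.imread("pics/top0.png");s=cv2.imread("pics/scene0.png")
r=lambda i,x,y,w,h:cv2.resize(i[y:y+h,x:x+w],(400,300),interpolation=cv2.INTER_CUBIC)
o=np.vstack([np.hstack([r(t,370,220,80,75) if 0 else r(t,360,220,100,75),r(t,205,120,160,120)]),np.hstack([r(s,335,175,80,60),r(s,200,165,160,120)])])
cv2.imwrite("pics/c1.png",o)
E
```

```text
(no output)
```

View pics/c1.png

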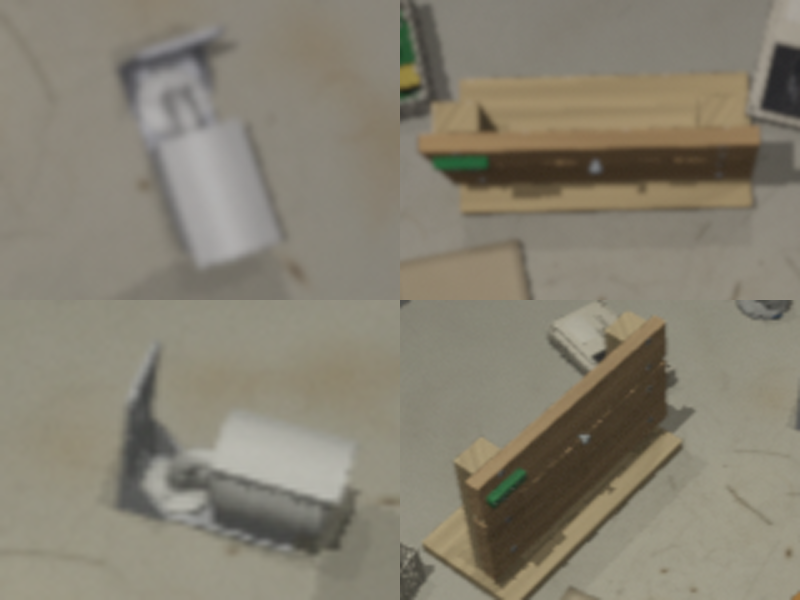

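The crop shows the screw head at top (283,186.4) and scene (274,220.2). It also shows the hood corners, the back plate's top edge and the board edges clearly, so I can cast rays from these.

```bash
python3 - <<'E'
from h import *
t=np.load("top0.npy",allow_pickle=True).item();s=np.load("scene0.npy",allow_pickle=True).item()
A=lambda x,y:(360+x/4,220+y/4)
B=lambda x,y:(205+(x-400)/2.5,120+y/2.5)
D=lambda x,y:(200+(x-400)/2.5,165+(y-300)/2.5)
C=lambda x,y:(335+x/5,175+(y-300)/5)
def tri(a,b):
    e1,r1=ray(t,*a);e2,r2=ray(s,*b);k=np.linalg.lstsq(np.c_[r1,-r2],e2-e1,rcond=None)[0]
    p,q=e1+r1*k[0],e2+r2*k[1];return np.round((p+q)/2,4),np.round(np.linalg.norm(p-q),4)
print("hood",[np.round(onz(t,*A(*p),.065),4) for p in((158,143),(240,122),(280,243),(200,268))])
print("plate",[np.round(onz(t,*A(*p),.106),4) for p in((120,58),(222,30))])
print("boardtop front",[np.round(onz(t,*B(*p),.211),4) for p in((421,152),(760,150))])
print("foot front",[np.round(onz(t,*B(*p),.018),4) for p in((462,212),(752,207))])
print("screw",tri(B(595,166),D(585,438)))
print("topR",tri(B(760,129),D(664,318)),"L",tri(B(420,137),D(468,482)))
print("topfront R",tri(B(760,150),D(664,325)))
print("plate tri",tri(A(120,58),C(157,343)))
print("screwdriver",onz(t,315,297,.01),"dome",onz(t,455,170,.05))
E
```

```text
Traceback (most recent call last):
  File "h.py", line 12, in onz
    e,r=ray(s,u,v); return e+r*(z-e[2])/r[2]
        ~~~^^^^^^^
  File "h.py", line 10, in ray
    return np.array(s["eye"]),np.array(s["rotation"])@np.array([p[0],p[1],1])
                              ~~~~~~~~~~~~~~~~~~~~~~~^~~~~~~~~~~~~~~~~~~~~~~~
ValueError: matmul: Input operand 1 has a mismatch in its core dimension 0, with gufunc signature (n?,k),(k,m?)->(n?,m?) (size 3 is different from 4)
```

```bash
sed -i 's/np.array(s\["rotation"\])/Rot.from_quat(s["rotation"]).as_matrix()/; 1a from scipy.spatial.transform import Rotation as Rot' h.py
cat > m.py <<'E'
from h import *
t=np.load("top0.npy",allow_pickle=True).item();s=np.load("scene0.npy",allow_pickle=True).item()
A=lambda x,y:(360+x/4,220+y/4)
B=lambda x,y:(205+(x-400)/2.5,120+y/2.5)
D=lambda x,y:(200+(x-400)/2.5,165+(y-300)/2.5)
C=lambda x,y:(335+x/5,175+(y-300)/5)
def tri(a,b):
    e1,r1=ray(t,*a);e2,r2=ray(s,*b);k=np.linalg.lstsq(np.c_[r1,-r2],e2-e1,rcond=None)[0]
    p,q=e1+r1*k[0],e2+r2*k[1];return np.round((p+q)/2,4),np.round(np.linalg.norm(p-q),4)
if __name__=="__main__":
    print("hood",[np.round(onz(t,*A(*p),.065),4) for p in((158,143),(240,122),(280,243),(200,268))])
    print("plate",[np.round(onz(t,*A(*p),.106),4) for p in((120,58),(222,30))])
    print("boardtop front",[np.round(onz(t,*B(*p),.211),4) for p in((421,152),(760,150))])
    print("foot front",[np.round(onz(t,*B(*p),.018),4) for p in((462,212),(752,207))])
    print("screw",tri(B(595,166),D(585,438)))
    print("topR",tri(B(760,129),D(664,318)),"L",tri(B(420,137),D(468,482)))
    print("plate tri",tri(A(120,58),C(157,343)))
    print("screwdriver",onz(t,315,297,.01),"dome",onz(t,455,170,.05))
    print(Rot.from_quat(readout.sense()["tool_rot"]).as_matrix().round(4))
E
python3 m.py
```

```text
hood [array([ 0.5202, -0.1664,  0.065 ]), array([ 0.5347, -0.2194,  0.065 ]), array([ 0.4571, -0.2448,  0.065 ]), array([ 0.4401, -0.1935,  0.065 ])]
plate [array([ 0.5709, -0.136 ,  0.106 ]), array([ 0.5897, -0.2   ,  0.106 ])]
boardtop front [array([0.679 , 0.2905, 0.211 ]), array([ 0.6858, -0.0259,  0.211 ])]
foot front [array([0.654 , 0.2892, 0.018 ]), array([ 0.6647, -0.0277,  0.018 ])]
screw (array([0.6816, 0.1333, 0.1446]), np.float64(0.0004))
topR (array([ 0.7042, -0.028 ,  0.203 ]), np.float64(0.0078)) L (array([0.6949, 0.2936, 0.2053]), np.float64(0.0009))
plate tri (array([ 0.5578, -0.1305,  0.1717]), np.float64(0.0145))
screwdriver [0.40813329 0.05155025 0.01      ] dome [ 0.75240123 -0.31581318  0.05      ]
[[ 9.078e-01  4.194e-01 -5.000e-04]
 [ 4.194e-01 -9.078e-01  1.900e-03]
 [ 4.000e-04 -2.000e-03 -1.000e+00]]
```

```bash
python3 - <<'E'
from m import *
for z in(.106,):print("scene plate tip",onz(s,*C(157,343),z).round(4))
print("tri",tri(A(222,30),C(157,343)), "hood lens L",tri(A(200,268),C(325,500)),"lensR",tri(A(280,243),C(353,443)),"rearR",tri(A(240,122),C(232,412)),"rearL",tri(A(158,143),C(213,465)))
e,r=ray(t,*B(595,166));print("screw z.15",onz(t,*B(595,166),.15),onz(s,*D(585,438),.15))
o=np.array([.510,-.191,0]);c,n=np.cos(.315),np.sin(.315)
f=lambda x,y,z:o+[c*x-n*y,n*x+c*y,z]
P=[f(76,30,106)]
P=[f(.074,.03,.106),f(.074,-.03,.106),f(-.041,.025,.003),f(-.041,-.025,.003),f(.074,.03,0)]
print((proj(t,P)-[360,220])*4,(proj(s,P)-[335,175])*5+[0,300])
E
```

```text
scene plate tip [ 0.5861 -0.1915  0.106 ]
tri (array([ 0.5916, -0.2019,  0.0946]), np.float64(0.0013)) hood lens L (array([ 0.4446, -0.192 ,  0.0577]), np.float64(0.0107)) lensR (array([ 0.4601, -0.245 ,  0.056 ]), np.float64(0.0068)) rearR (array([ 0.538 , -0.2207,  0.0516]), np.float64(0.0054)) rearL (array([ 0.5204, -0.1677,  0.0577]), np.float64(0.0005))
screw z.15 [0.68066195 0.13291162 0.15      ] [0.67793892 0.13647379 0.15      ]
[[125.64744957  57.79057634]
 [216.57544359  29.99120166]
 [163.37974039 232.35830237]
 [233.78612408 210.74588069]
 [103.72791742  73.28376465]] [[127.67529745 399.22342474]
 [157.1312243  336.1758895 ]
 [287.40078792 553.71873236]
 [308.2457411  499.95038378]
 [115.37802662 512.14214682]]
```

{"method": "send_rows", "body": {
  "commands": "85 0 0 0 0.84;85 0 0 0 0.84;85 0.95 -0.77 0 0;85 0.95 -0.77 0 0;85 0.95 -0.77 0 0;85 0.95 -0.77 0 0;85 0.95 -0.77 0 0;85 0.95 -0.77 0 0;85 0.95 -0.77 0 0;85 0.95 -0.77 0 0;85 0.95 -0.77 0 0;85 0.95 -0.77 0 0;85 0.95 -0.77 0 0;85 0.95 -0.77 0 0;85 0.95 -0.77 0 0;85 0.95 -0.77 0 0;85 0.95 -0.77 0 0;85 0.95 -0.77 0 0;85 0.95 -0.77 0 0;85 0.95 -0.77 0 0",
  "grip_force": 100
}}

```text
t: 1.77
tcp_pos: [0.5015, -0.1964, 0.2389]
tool_rot: [0.988, 0.157, -0.0, -0.0]
force: [0.0, -0.1, -0.3]
finger_gap: 0.995
gripper_force: 0.0
```

The ray checks agree: grip point at about (0.503, -0.199), bracket yaw about 0.33. The gripper is over it, so I'll descend and close.

{"method": "send_rows", "body": {
  "commands": "85 0 0.15 0.9 0;85 0 0 1 0;85 0 0 1 0;85 0 0 1 0;85 0 0 1 0;85 0 0 1 0;85 0 0 1 0;85 0 0 1 0;85 0 0 1 0;85 0 0 0.8 0;85 0 0 0.5 0;85 0 0 0.4 0;85 0 0 0 0;50 0 0 0 0;50 0 0 0 0;50 0 0 0 0;50 0 0 0 0;50 0 0 0 0;50 0 0 0 0;50 0 0 0 0",
  "grip_force": 100
}}

```text
t: 3.43
tcp_pos: [0.5028, -0.2008, 0.0289]
tool_rot: [0.988, 0.157, 0.001, 0.001]
force: [-0.1, -0.2, 6.0]
finger_gap: 0.686
gripper_force: 107.3
```

{"method": "send_rows", "body": {
  "commands": "50 0 0 -0.3 0;50 0 0 -0.6 0;50 0 0 -0.9 0;50 0 0 -0.9 0.5;50 0 0 -0.9 0.7;50 0 0 -0.8 0.7;50 0 0 -0.6 0.7;50 0 0 -0.2 0.7;50 0 0 0 0.5;50 0 0 0 0.3;50 0 0 0 0;50 0 0 0 0"
}}

```text
t: 4.43
tcp_pos: [0.5018, -0.2003, 0.1314]
tool_rot: [1.0, 0.015, -0.0, -0.0]
force: [0.5, 0.9, -4.2]
finger_gap: 0.682
gripper_force: 107.8
```

{"method": "send_rows", "body": {
  "commands": "50 0.1 -0.4 0 0;50 0.15 -0.8 0 0;50 0.15 -1 0 0;50 0.15 -1 0 0;50 0.15 -1 0 0;50 0.15 -1 0 0;50 0.15 -1 0 0;50 0.15 -1 0 0;50 0.15 -1 0 0;50 0.15 -1 0 0;50 0.15 -1 0 0;50 0.15 -1 0 0;50 0.15 -1 0 0;50 0.15 -1 0 0;50 0.15 -1 0 0;50 0.15 -1 0 0;50 0.15 -1 0 0;50 0.15 -0.85 0 0;50 0.1 -0.4 0 0;50 0 0 0 0"
}}

```text
t: 6.1
tcp_pos: [0.5468, 0.1519, 0.1311]
tool_rot: [1.0, 0.016, -0.0, -0.0]
force: [-0.3, 0.7, -4.6]
finger_gap: 0.686
gripper_force: 107.8
```

```bash
python3 - <<'E'
from h import *
t=snap("top");s=snap("scene");np.save("top1.npy",t,allow_pickle=True);np.save("scene1.npy",s,allow_pickle=True)
print(readout.sense()["tcp_pos"],readout.sense()["force"],readout.sense()["t"])
r=lambda i,x,y,w,h:cv2.resize(i["pixels"][y:y+h,x:x+w,::-1],(w*5,h*5) if 0 else (400,600),interpolation=cv2.INTER_CUBIC)
cv2.imwrite("pics/c2.png",np.hstack([r(t,240,155,80,120),r(s,245,170,80,120)]))
E
```

```text
[0.54648643 0.14982298 0.1310197 ] [-0.82906598  0.47164819 -4.10424611] 6.2
```

View pics/c2.png

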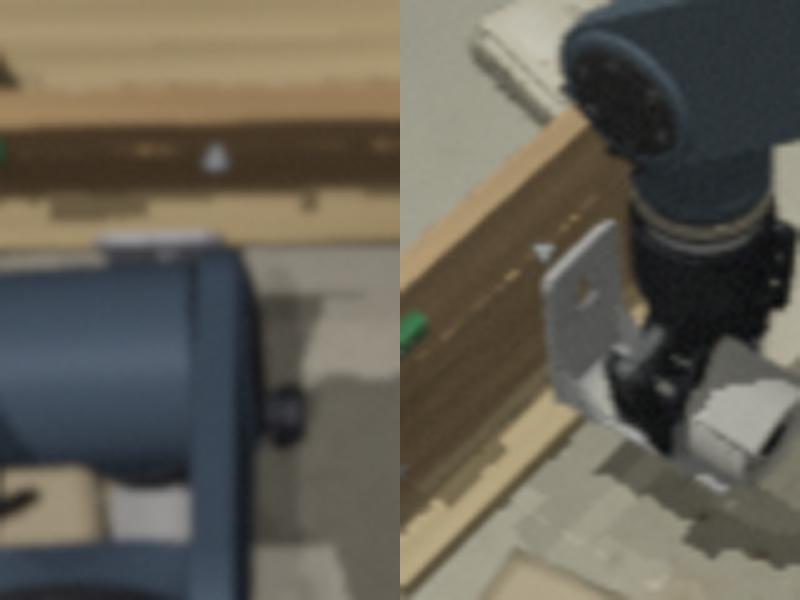

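Top view: the plate's top edge spans crop x 97 to 220 at y 240, and the screw is at about (215,157). In the scene view the keyhole is near crop (585,290). The camera is held upright, left of the screw, so I'll work out the offsets.

```bash
python3 - <<'E'
from h import *
t=np.load("top1.npy",allow_pickle=True).item();s=np.load("scene1.npy",allow_pickle=True).item()
g=cv2.cvtColor(t["pixels"],cv2.COLOR_RGB2HSV).astype(int)
im=t["pixels"].astype(int)
# screw: greyish-blue bright on brown : B-R
w=(im[...,2]-im[...,0])[180:194,276:292]; print(w)
print(im[200:206,256:290].sum(2)//3)
T=lambda x,y:(240+x/5-.4,155+y/5-.4)
z=.1311-.0289+.106
a,b=onz(t,*T(97,240),z),onz(t,*T(220,237),z);print(a,b,np.linalg.norm(a-b))
print("screw",onz(t,*T(215,157),.15),onz(t,*T(214,157),.15))
q=Rot.from_quat(readout.sense()["tool_rot"]).as_matrix();print(q.round(3))
E
```

```text
[[-40 -41 -40 -41 -41 -40 -40 -40 -38 -39 -38 -36 -36 -35 -36 -36]
 [-30 -32 -31 -32 -32 -32 -30 -32 -32 -32 -33 -32 -32 -31 -32 -30]
 [-30 -29 -31 -31 -30 -30 -28 -28 -30 -31 -30 -31 -32 -31 -31 -31]
 [-31 -30 -31 -31 -29 -25 -19 -17 -21 -28 -31 -31 -30 -31 -31 -31]
 [-31 -29 -29 -29 -27 -19  -8  -7 -12 -24 -30 -30 -31 -31 -31 -31]
 [-30 -30 -30 -29 -22 -12  -3   0  -5 -17 -26 -30 -30 -29 -30 -30]
 [-30 -28 -28 -25 -15  -5   1   3  -1 -10 -21 -28 -27 -29 -29 -29]
 [-26 -28 -27 -23 -13  -3   2   3   1  -6 -18 -27 -27 -28 -28 -28]
 [-28 -28 -26 -23 -13  -5   0   1   0  -8 -18 -26 -27 -30 -28 -28]
 [-28 -27 -27 -25 -20 -13  -9  -8 -10 -17 -24 -27 -29 -28 -28 -28]
 [-29 -28 -28 -28 -27 -24 -23 -23 -25 -25 -28 -29 -28 -29 -29 -29]
 [-29 -29 -28 -29 -28 -28 -28 -28 -29 -29 -30 -30 -29 -30 -29 -29]
 [-29 -30 -31 -31 -29 -30 -31 -31 -31 -32 -31 -31 -30 -31 -32 -32]
 [-34 -34 -33 -34 -34 -34 -35 -38 -38 -39 -38 -38 -39 -39 -39 -38]]
[[130 130 130 131 133 135 138 139 138 139 140 140 140 140 141 141 142 142
  142 142 142 142 142 143 141 137 135 133 132 134 134 134 135 134]
 [136 136 137 138 14
[... 224 characters left out ...]
 121 114 109 109 118 124 127 126 126]
 [131 128 125 122 124 127 129 132 132 133 133 132 129 124 122 123 124 124
  123 122 119 114 112 111 105  97  91  86  87  96 103 106 108 111]
 [117 116 110 104  98  96  96  95  94  95  95  95  92  90  89  93  96  96
   94  90  86  82  80  78  75  71  69  66  66  70  75  79  90 103]
 [112 112 110 103  92  79  72  69  70  69  68  68  68  67  69  79  87  87
   83  76  68  64  63  63  60  58  59  57  56  57  56  63  83 107]]
[0.62972391 0.18257636 0.2082    ] [0.63207238 0.12528418 0.2082    ] 0.05734029105929337
screw [0.68164458 0.13392197 0.15      ] [0.68163681 0.13441429 0.15      ]
[[ 1.     0.03  -0.001]
 [ 0.03  -1.    -0.001]
 [-0.001  0.001 -1.   ]]
```

```bash
python3 - <<'E'
from h import *
s=np.load("scene1.npy",allow_pickle=True).item();t=np.load("top1.npy",allow_pickle=True).item()
im=s["pixels"].astype(int);w=im[...,0]-im[...,2]
print(w[221:234,276:290]);print(w[214:226,266:282])
def onx(s,u,v,x):
    e,r=ray(s,u,v);return (e+r*(x-e[0])/r[0]).round(4)
for uv in((281.5,228.5),(281.5,229.5),(282.5,228.5)):print("hole",onx(s,*uv,.6285))
for uv in((273.6,219.8),(273.6,220.8)):
  for x in(.672,.675):print("screw",x,onx(s,*uv,x))
print("top corner plate L",onx(s,245+147/5-.4,170+275/5-.4,.629),"R",onx(s,245+212/5-.4,170+218/5-.4,.629),"botL",onx(s,245+155/5-.4,170+395/5-.4,.629))
for x in(.669,.672):
  print(proj(t,[x,.1336,.15]),proj(s,[x,.1336,.15]))
E
```

```text
[[20 14  7  4  2  3  2  3  2  3  4  3  8 23]
 [15  7  3  2  2  2  3  2  1  2  1  2  7 19]
 [ 6  4  3  2  1  2  2  4  2  2  1  3  7 20]
 [ 3  3  2  2  3  6  5  2  1  1  2  3  6 20]
 [ 3  2  2  2  6 10  8  3  1  3  3  0  4 17]
 [ 2  2  3  2  5 18 17  7  3  1  1  2  3 17]
 [ 2  2  3  2  7 20 20  8  2  2  1  3  2 19]
 [ 2  2  2  3  8 21 14  5  2  3  2  2  4 20]
 [ 2  1  2  2 15 21 10  3  1  1  1  1  3 19]
 [ 1  1  3  2 12 12  6  3  1  1  2  0  3 14]
 [ 1  2  3  2  3  3  2  1  2  2  2  3  3 10]
 [ 1  0  1  1  3  2  1  0  2  1  3  2  1  5]
 [ 1  2  3  2  1  1  2  2  1  2  3  3  1  3]]
[[35 33 35 35 35 35 33 32 32 31 32 35 39 37 34 30]
 [35 35 35 36 36 35 31 32 31 33 34 42 39 33 31 32]
 [36 35 35 34 34 31 33 34 33 32 36 35 32 31 32 29]
 [34 35 34 33 34 32 33 33 33 35 33 33 31 32 30 18]
 [36 36 34 32 30 27 21 21 24 26 30 31 31 27 17  8]
 [34 34 34 33 28 13  4  5  5  8 21 31 25 14  7  3]
 [34 31 32 34 34 29 13  5  2  4 22 27 16  7  3  2]
 [31 32 34 33 37 36 19  6  3  9 20 14  7  4  2  3]
 [32 33 32 34 34 33 27 15 13 18 15  7  3  2  2  2]
 [32 38 36 31 32 31 30 27 23 14  6  4  3  2  1  2]
 [38 46 44 35 31 30 31 26 15  7  3  3  2  2  3  6]
 [45 44 37 31 30 30 29 19  7  4  3  2  2  2  6 10]]
hole [0.6285 0.1581 0.1707]
hole [0.6285 0.1584 0.1666]
hole [0.6285 0.1542 0.1672]
screw 0.672 [0.672  0.1436 0.1623]
screw 0.675 [0.675  0.1407 0.1576]
screw 0.672 [0.672  0.1439 0.1583]
screw 0.675 [0.675  0.141  0.1536]
top corner plate L [0.629  0.1847 0.2106] R [0.629  0.1326 0.2116] botL [0.629  0.1865 0.1082]
[[282.59795256 191.07198396]] [[277.00880338 221.13869318]]
[[282.62948745 189.86814504]] [[276.22751838 220.62708235]]
```

Estimates: the hole is at y about 0.152 and z 0.168. The screw is at y about 0.1336 and z 0.150, with its head face at x about 0.675 to 0.68. I'll shift about 20 mm right and 18 mm down, and advance to just short of the screw.

{"method": "send_rows", "body": {
  "commands": "50 0.2 0.2 0.2 0;50 0.2 0.3 0.2 0;50 0.3 0.3 0.2 0;50 0.3 0.2 0.2 0;50 0.3 0 0.1 0;50 0.3 0 0 0;50 0.2 0 0 0;50 0 0 0 0;50 0 0 0 0;50 0 0 0 0"
}}

```text
t: 7.03
tcp_pos: [0.5831, 0.1313, 0.1133]
tool_rot: [1.0, 0.015, -0.0, -0.0]
force: [-0.1, 1.1, -3.5]
finger_gap: 0.684
gripper_force: 107.8
```

```bash
python3 - <<'E'
from h import *
t=snap("top");s=snap("scene")
q=readout.sense();print(q["tcp_pos"],q["force"],q["ft_torque"],q["t"])
r=lambda i,x,y,w,h:cv2.resize(i["pixels"][y:y+h,x:x+w,::-1],(400,400),interpolation=cv2.INTER_CUBIC)
cv2.imwrite("pics/c3.png",np.hstack([r(t,255,165,50,50),r(s,255,190,50,50)]))
E
```

```text
[0.58304844 0.13127006 0.11343563] [ 0.6497534  -0.45005439 -3.15023222] [-0.03600337  0.07755055 -0.03444192] 7.1333
```

View pics/c3.png

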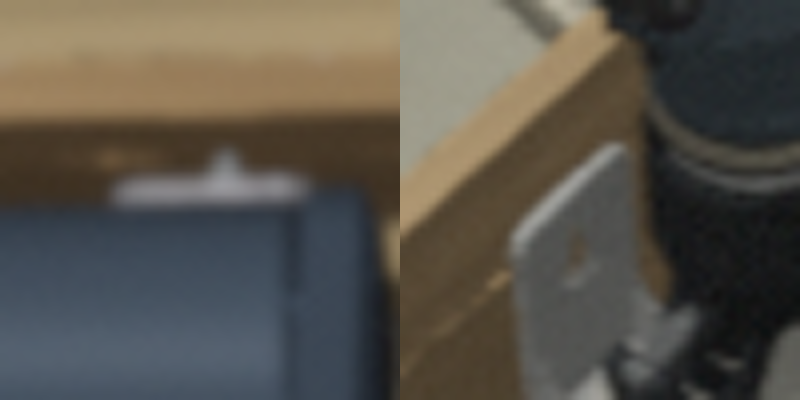

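```bash
python3 - <<'E'
from h import *
t=snap("top")
T=lambda x,y:(255+x/8-.44,165+y/8-.44)
for x in(110,210,310):print(onz(t,*T(x,180),.1905).round(4))
print(onz(t,*T(226,165),.154).round(4))
im=t["pixels"].astype(int);print(im[184:190,264:300].sum(2)//3)
E
```

```text
[0.6703 0.1641 0.1905]
[0.6708 0.1344 0.1905]
[0.6713 0.1047 0.1905]
[0.6829 0.1331 0.154 ]
[[ 59  61  62  69  75  76  72  69  68  66  63  60  55  53  54  54  58  73
   91  98  83  65  57  55  54  54  54  56  55  54  53  53  53  53  53  54]
 [ 57  58  62  68  75  75  70  68  68  67  64  61  58  56  56  57  66  87
  109 116  99  75  62  59  58  57  57  56  55  54  53  52  52  51  51  51]
 [ 52  53  54  59  61  63  64  66  70  74  74  73  71  71  71  74  84 106
  125 131 117  97  86  81  80  80  75  71  66  61  55  52  51  50  49  51]
 [ 49  49  49  50  56  66  79  89  97 103 106 107 106 107 106 108 115 128
  142 146 139 129 121 117 114 112 106  99  89  74  59  53  50  50  50  50]
 [ 47  48  49  50  62  85 104 116 124 128 132 132 133 132 132 131 135 142
  148 151 148 144 139 135 130 126 120 111 101  82  64  55  53  52  51  50]
 [ 49  49  49  52  65  89 108 119 124 127 129 129 129 129 128 127 127 129
  132 133 132 131 128 124 117 113 107 102  92  79  63  57  55  57  55  52]]
```

The plate measures 59.4 mm wide against 60 given, centred at y 0.1344, with the screw at 0.1331. I'll shift 1.5 mm right and then feel forward.

{"method": "send_rows", "body": {
  "commands": "50 0.05 0.075 0.02 0;50 0.1 0 0 0;50 0.1 0 0 0;50 0.1 0 0 0;50 0.1 0 0 0;50 0 0 0 0"
}}

```text
t: 7.68
tcp_pos: [0.5933, 0.1297, 0.113]
tool_rot: [1.0, 0.015, 0.001, -0.0]
force: [-1.1, -0.3, -4.3]
finger_gap: 0.684
gripper_force: 107.8
```

{"method": "send_rows", "body": {
  "commands": "50 0.05 0 0 0;50 0.05 0 0 0;50 0.05 0 0 0;50 0 0 0 0"
}}

```text
t: 8.02
tcp_pos: [0.5958, 0.1298, 0.1129]
tool_rot: [1.0, 0.015, 0.0, -0.0]
force: [0.8, 1.0, -3.7]
finger_gap: 0.684
gripper_force: 107.8
```

{"method": "send_rows", "body": {
  "commands": "50 0.05 0 0 0;50 0.05 0 0 0;50 0 0 0 0"
}}

```text
t: 8.27
tcp_pos: [0.5979, 0.1299, 0.113]
tool_rot: [1.0, 0.015, 0.0, -0.0]
force: [0.1, -1.6, -4.3]
finger_gap: 0.683
gripper_force: 107.8
```

{"method": "send_rows", "body": {
  "commands": "50 0.05 0 0 0;50 0.05 0 0 0;50 0 0 0 0"
}}

```text
t: 8.52
tcp_pos: [0.599, 0.1299, 0.1127]
tool_rot: [1.0, 0.015, -0.001, -0.0]
force: [-1.6, -0.0, -4.0]
finger_gap: 0.686
gripper_force: 107.8
```

{"method": "send_rows", "body": {
  "commands": "50 0.05 0 0 0;50 0 0 0 0"
}}

```text
t: 8.68
tcp_pos: [0.5991, 0.13, 0.1125]
tool_rot: [1.0, 0.015, -0.002, -0.0]
force: [-4.5, 0.4, -3.9]
finger_gap: 0.685
gripper_force: 107.8
```

```bash
python3 - <<'E'
from m import *
T=lambda x,y:(255+x/8-.44,165+y/8-.44)
S=lambda x,y:(255+(x-400)/8-.44,190+y/8-.44)
print("L c3",tri(T(110,180),S(513,240)),"R",tri(T(310,178),S(630,148)))
T=lambda x,y:(240+x/5-.4,155+y/5-.4);S=lambda x,y:(245+(x-400)/5-.4,170+y/5-.4)
print("screw c2",tri(T(215,155),S(543,250)))
q=readout.sense();print(Rot.from_quat(q["tool_rot"]).as_matrix().round(4),q["force"],q["ft_torque"])
tt=snap("top");ss=snap("scene")
r=lambda i,x,y,w,h:cv2.resize(i["pixels"][y:y+h,x:x+w,::-1],(400,400),interpolation=cv2.INTER_CUBIC)
cv2.imwrite("pics/c4.png",np.hstack([r(tt,255,165,50,50),r(ss,255,190,50,50)]))
E
```

```text
L c3 (array([0.671 , 0.1645, 0.1828]), np.float64(0.0021)) R (array([0.6723, 0.1044, 0.179 ]), np.float64(0.0042))
screw c2 (array([0.6833, 0.1343, 0.1467]), np.float64(0.0))
[[ 9.996e-01  2.910e-02 -3.400e-03]
 [ 2.910e-02 -9.996e-01 -0.000e+00]
 [-3.400e-03 -1.000e-04 -1.000e+00]] [-4.48939517  0.38328929 -3.90073083] [-0.0238615   0.5278605  -0.06886617]
```

View pics/c4.png

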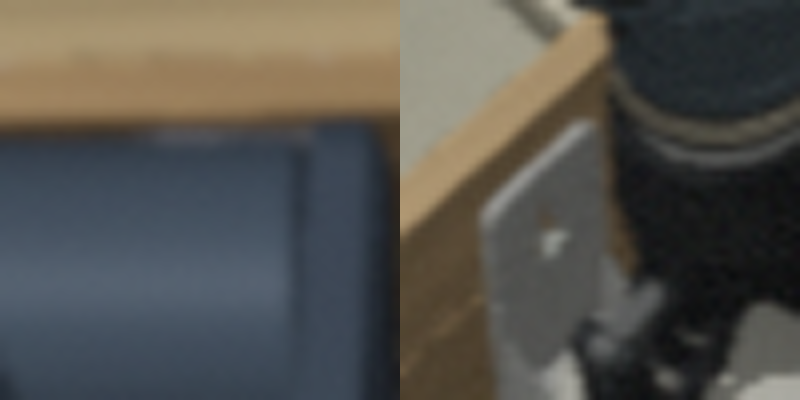

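The picture shows the bright screw head inside the round end at crop (552,240), so it is nearly aligned. I'll search in small steps, trying down first.

{"method": "send_rows", "body": {
  "commands": "50 0 0 0.05 0;50 0 0 0.05 0;50 0 0 0 0"
}}

```text
t: 9.03
tcp_pos: [0.5992, 0.13, 0.1108]
tool_rot: [1.0, 0.015, -0.001, 0.0]
force: [-6.1, -0.2, -2.9]
finger_gap: 0.682
gripper_force: 108.0
```

{"method": "send_rows", "body": {
  "commands": "50 0 0 -0.05 0;50 0 0 -0.05 0;50 0 0 0 0"
}}

```text
t: 9.28
tcp_pos: [0.5989, 0.1301, 0.1122]
tool_rot: [1.0, 0.015, -0.002, -0.0]
force: [-5.4, 0.1, -6.5]
finger_gap: 0.687
gripper_force: 107.9
```

{"method": "send_rows", "body": {
  "commands": "50 0 0 -0.05 0;50 0 0 -0.05 0;50 0 0 0 0"
}}

```text
t: 9.53
tcp_pos: [0.5989, 0.13, 0.1142]
tool_rot: [1.0, 0.015, -0.002, -0.0]
force: [-5.0, 0.1, -5.6]
finger_gap: 0.686
gripper_force: 108.0
```

{"method": "send_rows", "body": {
  "commands": "50 0 0.05 0.05 0;50 0 0.05 0 0;50 0 0 0 0"
}}

```text
t: 9.78
tcp_pos: [0.5992, 0.1285, 0.1135]
tool_rot: [1.0, 0.015, -0.002, -0.0]
force: [-6.4, 1.8, -4.9]
finger_gap: 0.685
gripper_force: 108.0
```

{"method": "send_rows", "body": {
  "commands": "50 0 -0.1 0 0;50 0 -0.1 0 0;50 0 0 0 0"
}}

```text
t: 10.03
tcp_pos: [0.5991, 0.1316, 0.1136]
tool_rot: [1.0, 0.014, -0.002, 0.0]
force: [-6.1, -1.8, -4.0]
finger_gap: 0.689
gripper_force: 107.8
```

x stays at 0.599 wherever I slide. The picture shows the head bright and standing out through the hole, and the top view puts the plate at the board face (the bracket is gripped about 5 mm further back than assumed). So the head seems to be through already. I'll test that by sliding down and feeling sideways.

{"method": "send_rows", "body": {
  "commands": "50 0 0.08 0 0;50 -0.02 0 0.05 0;50 0 0 0.1 0;50 0 0 0.1 0;50 0 0 0.1 0;50 0 0 0.1 0;50 0 0 0 0"
}}

```text
t: 10.62
tcp_pos: [0.5992, 0.1304, 0.1049]
tool_rot: [1.0, 0.015, -0.001, 0.0]
force: [-4.5, 0.1, -3.5]
finger_gap: 0.685
gripper_force: 108.0
```

```bash
python3 - <<'E'
from h import *
ss=snap("scene");tt=snap("top");q=readout.sense();print(q["tcp_pos"],q["force"],q["ft_torque"])
r=lambda i,x,y,w,h:cv2.resize(i["pixels"][y:y+h,x:x+w,::-1],(400,400),interpolation=cv2.INTER_CUBIC)
cv2.imwrite("pics/c5.png",np.hstack([r(tt,255,165,50,50),r(ss,255,190,50,50)]))
E
```

```text
[0.5991594  0.13041712 0.10494397] [-5.77841008 -0.15544453 -1.82596357] [-0.05264898  0.81539591 -0.12793565]
```

View pics/c5.png

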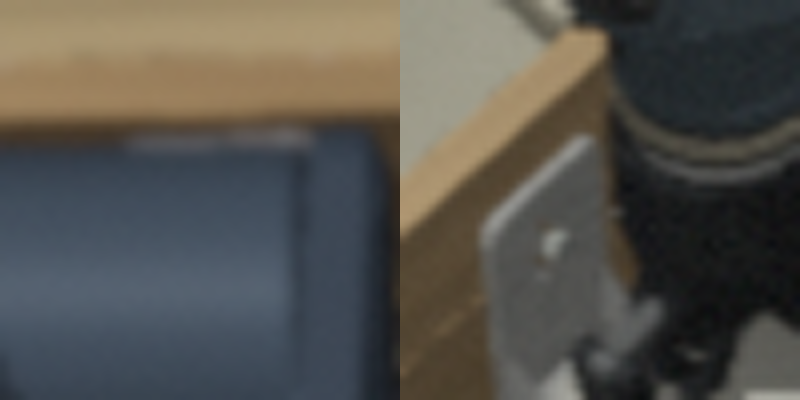

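The head is now seen in front of the plate, up in the slot, with the round end showing brown below it, so it is through. I'll slide down the rest of the way.

{"method": "send_rows", "body": {
  "commands": "50 0 0 0.1 0;50 0 0 0.1 0;50 0 0 0.1 0;50 0 0 0.1 0;50 0 0 0 0"
}}

```text
t: 11.13
tcp_pos: [0.5992, 0.1304, 0.0969]
tool_rot: [1.0, 0.015, -0.001, 0.0]
force: [-5.8, -0.3, -2.6]
finger_gap: 0.685
gripper_force: 108.2
```

{"method": "send_rows", "body": {
  "commands": "50 0 0 0.06 0;50 0 0 0.06 0;50 0 0 0 0"
}}

```text
t: 11.38
tcp_pos: [0.5991, 0.1304, 0.0947]
tool_rot: [1.0, 0.015, -0.001, 0.0]
force: [-6.0, 0.3, -1.8]
finger_gap: 0.684
gripper_force: 108.2
```

{"method": "send_rows", "body": {
  "commands": "50 0 0 0.05 0;50 0 0 0 0"
}}

```text
t: 11.55
tcp_pos: [0.5992, 0.1304, 0.0938]
tool_rot: [1.0, 0.015, -0.001, 0.0]
force: [-6.7, -0.1, -0.7]
finger_gap: 0.685
gripper_force: 108.2
```

{"method": "send_rows", "body": {
  "commands": "50 0 0 0.05 0;50 0 0 0 0"
}}

```text
t: 11.72
tcp_pos: [0.5992, 0.1304, 0.0929]
tool_rot: [1.0, 0.015, -0.001, 0.0]
force: [-6.0, 0.3, -0.3]
finger_gap: 0.686
gripper_force: 108.2
```

{"method": "send_rows", "body": {
  "commands": "50 0 0 0.05 0;50 0 0 0 0"
}}

```text
t: 11.88
tcp_pos: [0.599, 0.1304, 0.0924]
tool_rot: [1.0, 0.015, -0.001, 0.0]
force: [-8.8, -0.1, 1.9]
finger_gap: 0.688
gripper_force: 108.6
```

{"method": "send_rows", "body": {
  "commands": "50 0 0 0.05 0;50 0 0 0 0"
}}

```text
t: 12.05
tcp_pos: [0.5988, 0.1305, 0.0918]
tool_rot: [1.0, 0.015, -0.001, 0.0]
force: [-8.8, 0.3, 4.9]
finger_gap: 0.686
gripper_force: 109.0
```

Seated: z force went from -4 to +5 N. I'll ease off the press, lower the grip, open slowly, then rise.

{"method": "send_rows", "body": {
  "commands": "50 -0.03 0 -0.03 0;50 0 0 0 0;60 0 0 0 0;62 0 0 0 0;64 0 0 0 0;67 0 0 0 0;70 0 0 0 0;75 0 0 0 0;80 0 0 0 0;85 0 0 0 0;85 0 0 0 0;85 0 0 0 0;85 0 0 0 0",
  "grip_force": 20
}}

```text
t: 13.13
tcp_pos: [0.5995, 0.1303, 0.0911]
tool_rot: [1.0, 0.015, -0.0, 0.0]
force: [-1.3, 0.1, -0.7]
finger_gap: 0.993
gripper_force: 0.0
```

```bash
python3 - <<'E'
from h import *
ss=snap("scene");tt=snap("top");q=readout.sense();print(q["tcp_pos"],q["force"],q["ft_torque"],q["finger_gap"])
r=lambda i,x,y,w,h:cv2.resize(i["pixels"][y:y+h,x:x+w,::-1],(400,400),interpolation=cv2.INTER_CUBIC)
cv2.imwrite("pics/c6.png",np.hstack([r(tt,255,165,80,80),r(ss,255,190,80,80)]))
E
```

```text
[0.59952628 0.13034627 0.09106973] [-0.09758357  0.2555009   0.59853349] [ 0.06901865 -0.02622248 -0.00087289] 0.9973855900947349
```

View pics/c6.png

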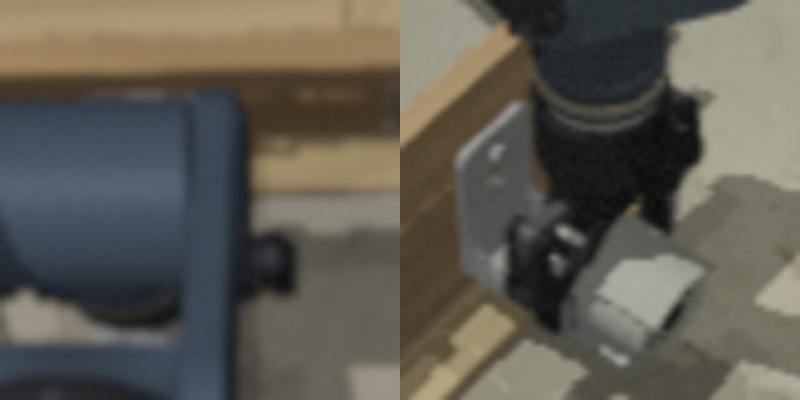

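The camera hangs on the screw, with the head at the top of the slot (crop 497,150), and the fingers are clear. I'll retreat straight up.

{"method": "send_rows", "body": {
  "commands": "85 0 0 -0.2 0;85 0 0 -0.4 0;85 0 0 -0.4 0;85 0 0 -0.4 0;85 0 0 -0.5 0;85 0 0 -0.6 0;85 0 0 -0.8 0;85 0 0 -1 0;85 0 0 -1 0;85 0 0 -1 0;85 0 0 -1 0;85 -0.5 0 -1 0;85 -1 0 -0.5 0;85 -1 0 0 0;85 -1 0 0 0;85 -1 0 0 0;85 -0.5 0 0 0;85 0 0 0 0;85 0 0 0 0;85 0 0 0 0"
}}

```text
t: 14.9
tcp_pos: [0.5012, 0.1274, 0.2678]
tool_rot: [1.0, 0.015, 0.001, -0.0]
force: [0.6, -0.1, 0.6]
finger_gap: 0.992
gripper_force: 0.0
```

```bash
python3 - <<'E'
from h import *
a=snap("scene")
for _ in range(10): snap("top")
b=snap("scene")
print(np.abs(a["pixels"].astype(int)-b["pixels"])[190:270,255:335].mean())
tt=snap("top");r=lambda i,x,y,w,h:cv2.resize(i["pixels"][y:y+h,x:x+w,::-1],(400,400),interpolation=cv2.INTER_CUBIC)
cv2.imwrite("pics/c7.png",np.hstack([r(tt,255,165,80,80),r(b,255,190,80,80)]))
E
```

```text
2.128125
```

View pics/c7.png

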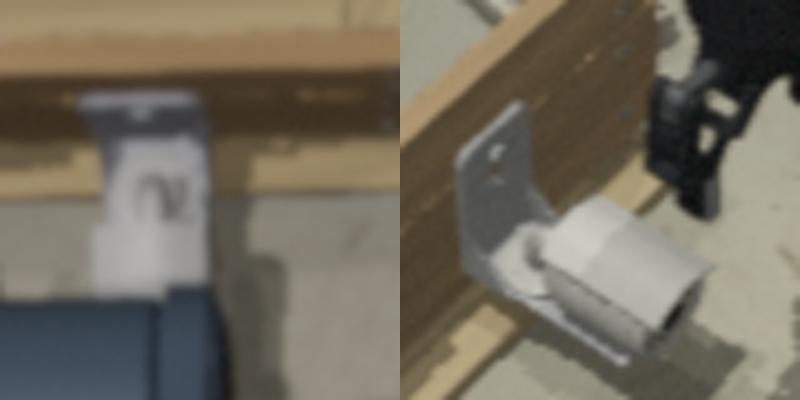

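The camera hangs level and square with the screw at the top of the slot, and the robot is clear of it. I'll hand it in.

```bash
python3 -c "
from h import *
print(sign_off())"
```

```text
the job is handed in; nothing more can be done
None
```

The camera hangs level on the screw at the top of the keyhole slot, released and with the robot clear of it. The highest wrist force I read while working the plate on the board was about 10 N. The job is handed in, but the hand-in call returned no verdict.

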